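# Shut and latch the dry cabinet

### The job

Shut the little dry cabinet: push its door home against the gasket, swing the latch loop over so that its bar is caught behind the keeper on the door, then press the lever down past its dead centre until it lies flat and stays. Go gently, never pressing on the cabinet, door or latch with more than 20 N, leave everything that stands on and round it where it is, and take the hand away at the end.

Things in the scene. Friction and masses are not known exactly. Their poses are not given: they have to be found in the camera images.
- dry_cabinet: White-framed clear dry cabinet, fixed; body 180 deep (x) x 200 wide (y) x 140 high. Origin: centre of its underside on the table; x points from the door to the back, y to its left, z up. The door closes its -x side. A steel draw latch lies along x on the middle (y = 0) of its white top: lever and loop on the cabinet, keeper on the door's top edge. The top is bare within 40 mm of that midline
- door (a joint): Door: white frame 26 thick, 200 wide, clear pane, hinged along its lower inner edge (x -92, z 12 mm in the cabinet frame); its top edge is level with the cabinet's top. rad: 0 = shut against the gasket (outer face then at x = -118 mm), grows as its top leans out to -x, at most 0.3. The stiff hinge (0.35 N m) leaves it where it is put
- lever (a joint): Latch lever, a steel plate 24 wide, 3 thick, from 12 to 55 mm from its pivot. rad: 0 = flat, pointing to the cabinet's +x; grows as it is raised, pi/2 = upright, stop at 1.36. Friction 0.05 N m keeps it where it is left. Hooked, it resists from about 1.0 rad down, up to about 11 N at 44 mm from the pivot; below about 0.05 it is past dead centre and snaps flat by itself
- loop (a joint): Swing of the loop about its pin on the lever, rad relative to the lever: 0 = pointing straight away from the lever plate, 2.85 = folded back over the plate (its stop). It swings freely and falls by its own weight. The pin is 20 mm from the lever's pivot, 2.8 mm above it when the lever is flat. Only with the door home and the lever at its stop does the bar clear the keeper's lip, by barely 1 mm
- lever_pivot (a point): Axis of the lever on the cabinet, at x = -62, y = 0, z = 151 mm in the cabinet frame (11 mm above the top); axes as the cabinet's
- lever_tip (a point): Middle of the upper edge of the lever's free end, 55 mm from the pivot. The plate's upper face lies 5 mm, its lower face 2 mm above the pivot's axis when flat
- loop_bar (a point): Middle of the loop's cross bar: round steel, 5 thick, 33 long, about 20 mm beyond the lever's end when folded back. Two legs at y = +-16.5 mm run from the pin to it, 55.5 long, sprung so that they can be drawn out up to 8 mm (21 N at first, 26 N more per mm)
- keeper_seat (a point): Where the bar's middle lies when caught (x -102, z 144 mm in the cabinet frame, door shut; axes as the door's). The keeper is a steel hook 20 wide, 12 high on the door's top edge: an upright 7 thick on the cabinet's side and, at its top, a lip that juts 6.8 mm to -x, 7.5 mm clear of the door's edge; the bar goes under the lip from -x
- crucible: White porcelain crucible, 40 across, 36 high, on the cabinet's top near its back left corner; origin under its middle
- slide_stand: Walnut slotted stand 100 x 50 with three glass slides on edge, 36 high; origin under its middle
- urchin: Purple sea-urchin test, 62 across, 37 high; origin under its middle
- cone_shell: Pale cone shell lying down, 64 long, 34 high; origin under its middle
- ruler: Small steel ruler lying flat, 160 x 18 x 2; origin under its middle
- sample_jar: Lidded glass jar, 48 across, 60 high; origin under its middle
- forceps: Steel forceps lying flat, 120 long, 7 high; origin under the middle

How it is judged:
By the outcome, as a careful person would: the job done as asked, in the order asked, and still so for the second after the job is handed in, with the robot touching nothing.
It also fails if it takes over 67 s, if anything falls off the work surface, if the arm or the gripper's body presses on something with over 40 N, if the wrist force passes 120 N, or if a joint passes its speed limit or range.

### The arm

A 6-joint arm with a two-finger parallel gripper is mounted at the origin on the work surface. World frame = base frame: x ahead of the robot, y to its left, z up, the work surface at z = 0. Lengths are in m, angles in rad, forces in N, time in s.
With the tool pointing down it reaches from about 0.35 to 1 m from the base axis. Payload 7.1 kg.
Tool frame: the origin (TCP) lies between the finger pads; the fingertips stand 22 mm ahead of it and the grasp point (between the pads) lies 3 mm ahead of it; z points along the fingers, y is the line along which they close (so a half turn about z gives the same grasp; the last joint's range is limited). The gripper opens to 85 mm and grips with 20 to 120 N. Pads are 22 mm wide; open, the fingers measure 114 mm over their backs; the gripper's body (76 mm by 85 mm) begins 54 mm behind the grasp point. The pads swing forward as they close: fully open they stand 13 mm farther back than shut.
Start: joints at [1.112, 0.423, 1.63, -0, 1.089, -0.019], TCP at [0.266, 0.566, 0.253] pointing down, gripper open.
Joint ranges: [-3, 3], [-0.9, 2.11], [0.09, 2.58], [-1.31, 4.45], [0.11, 2.69], [-2.54, 2.54]. Speed limits (rad/s): [2.39, 2.39, 3.01, 3.14, 3.14, 3.14].

### API

Orientations are given as a rotation vector (axis times angle).
In Python, from rig import manip gives the robot as it stands. The module is installed in compiled form; this text tells all that it offers. Calls block until the motion is done:
- manip.move_to(position, orientation): joint-space move of the TCP to a pose.
- manip.servo_line(position, orientation=None, rate=0.15): straight line of the TCP; orientation=None keeps the orientation; rate is the mean speed in m/s.
- manip.set_joints(angles): joint-space move.
- manip.command_gripper(opening, f_grip=None): finger opening in m; f_grip is the grip in N (None keeps the last); returns when the fingers have stopped.
- manip.hold(seconds).
- manip.solve_ik(position, orientation): joint angles nearest the present ones, or None.
- manip.camera(name): name is "scene" or "top" or "wrist"; returns a dict with "image" (420x560x3 uint8, red, green, blue), "fx", "fy", "cx", "cy" (pixels), "k1" (the pictures are not rectified: a ray, as slopes to the right and down, at radius r is drawn at 1 + k1 r^2 times it, then the intrinsics apply), "cam_to_world" (4x4, takes a point from camera to world coordinates); the wrist camera has in their place "mount" (4x4, takes a point from camera to tool coordinates, whose origin is the TCP and whose axes are the flange's). Camera axes: x right, y down, z forward; pixel columns grow to the right and rows downward; lengths in m; the calibration is good to about 2 mm. A picture is of the moment at which its call begins: read the wrist's pose just before it. There is no depth.
A pose or a line that the arm cannot do raises manip.IKError and nothing moves.
- manip.sign_off(): hands the job in; it is judged then, once.
Readings, each from a call of its own:
- manip.get_time(): time.
- manip.get_joint_positions(): joint angles.
- manip.get_joint_vel(): joint speeds.
- manip.get_tau(): joint torques, N m.
- manip.get_position(): TCP position.
- manip.get_ee_rot(): TCP orientation.
- manip.get_contact_force(): force on the tool from outside, world axes, zero at the start.
- manip.get_torque(): the same for the moment, N m.
- manip.get_width(): finger opening in m.
- manip.get_grip_force(): force on a finger pad.
Only numpy, scipy, OpenCV 4.12 (cv2) and the standard library are available. Lean on these libraries where they do the work, as an engineer would, in place of code of your own. Each camera call takes 0.05 s, during which the arm holds its last target. There are 200 camera calls.

## Working session

There is one attempt and no reset: what is moved stays moved. The work goes in short steps, each a Python script; the robot and the scene stay as the last script left them, time stands still between calls to the robot, and variables do not carry over. Pictures are saved under pics/ and viewed, at most 10 in all, crops included, and the job is handed in when it is done.

```bash
mkdir -p pics
cat > h.py <<'E'
import numpy as np, cv2
from rig import manip
from scipy.spatial.transform import Rotation as R
def snap(name,fn,crop=None,scale=1):
    c=manip.camera(name); im=c["image"][:,:,::-1].copy()
    if crop: x0,y0,x1,y1=crop; im=im[y0:y1,x0:x1]
    if scale!=1: im=cv2.resize(im,None,fx=scale,fy=scale,interpolation=cv2.INTER_CUBIC)
    cv2.imwrite("pics/"+fn,im); return c
def K(c): return np.array([[c["fx"],0,c["cx"]],[0,c["fy"],c["cy"]],[0,0,1.]]),np.array([c["k1"],0,0,0,0])
def ray(c,uv,T=None):
    k,d=K(c); T=c["cam_to_world"] if T is None else T
    p=cv2.undistortPoints(np.array([[uv]],float),k,d)[0,0]
    return T[:3,3],T[:3,:3]@np.array([p[0],p[1],1.])
def at_z(c,uv,z,T=None):
    o,r=ray(c,uv,T); return o+r*(z-o[2])/r[2]
def proj(c,P,T=None):
    k,d=K(c); T=np.array(c["cam_to_world"] if T is None else T); Ti=np.linalg.inv(T)
    return cv2.projectPoints(np.array(P,float).reshape(-1,3),cv2.Rodrigues(Ti[:3,:3])[0],Ti[:3,3],k,d)[0][:,0]
E
python3 - <<'E'
from h import *
for n in("scene","top"):
    c=snap(n,n+"1.png",scale=1.4)
    print(n,c["fx"],c["k1"],np.round(c["cam_to_world"],3).tolist())
print(manip.get_time(),manip.get_ee_rot(),manip.get_contact_force())
E
```

```text
scene 444.8022552129359 -0.05190931927111134 [[-0.885, 0.327, -0.332, 0.954], [0.466, 0.613, -0.638, 0.672], [-0.005, -0.719, -0.695, 0.858], [0.0, 0.0, 0.0, 1.0]]
top 442.60326326085186 -0.025786147732771946 [[-0.006, -0.996, 0.086, 0.501], [-1.0, 0.005, -0.013, 0.006], [0.013, -0.086, -0.996, 1.019], [0.0, 0.0, 0.0, 1.0]]
0.1 [-6.85237152e-01 -3.06560615e+00  2.14792313e-03] [-0.56701701  0.47848425 -0.46169507]
```

View pics/scene1.png

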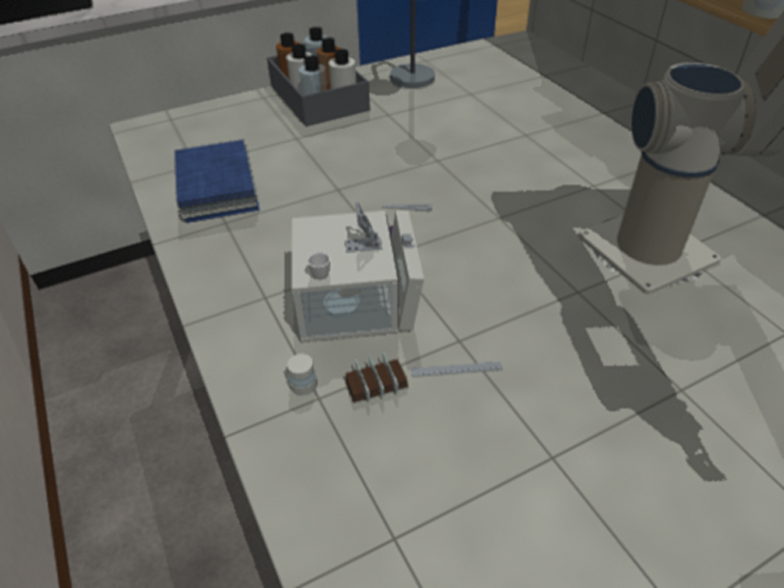

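View pics/top1.png

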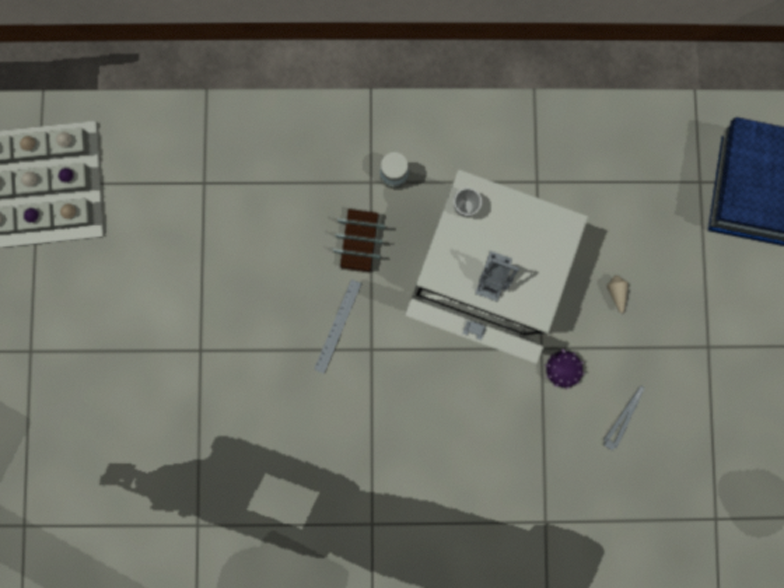

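The cabinet is at about (500,255) in the top picture, with the door leaning out and its outer edge running (408,313)–(541,360). The lever is raised and the urchin at (565,369) stands close to the door's right end. Next I fit the pose and enlarge the latch.

Run:
```python
from h import *
c=snap("top","topc.png",(280,110,430,270),3.7)
c2=snap("scene","scenec.png",(200,135,310,245),5)
pts=[((457,170),(90,100)),((587,214),(90,-100)),((551,333),(-90,-100)),((417,289),(-90,100))]
W=np.array([at_z(c,np.array(p)/1.4,.14)[:2] for p,_ in pts]); L=np.array([l for _,l in pts])/1000
print(W.round(4).tolist())
H=(W-W.mean(0)).T@(L-L.mean(0)); yaw=np.arctan2(H[1,0]-H[0,1],H[0,0]+H[1,1])
Rm=np.array([[np.cos(yaw),-np.sin(yaw)],[np.sin(yaw),np.cos(yaw)]]); t=W.mean(0)-Rm@L.mean(0)
print(yaw,t,"resid",(W-(L@Rm.T+t)).round(4).tolist())
for n,p in dict(doorL=(408,313),doorR=(541,360)).items(): 
  q=at_z(c,np.array(p)/1.4,.135)[:2]; print(n,Rm.T@(q-t))
for n,p in dict(urchin=(565,369)).items(): 
  q=at_z(c,np.array(p)/1.4,.02)[:2]; print(n,Rm.T@(q-t))
```

```text
[[0.7615, -0.092], [0.6961, -0.2801], [0.524, -0.2227], [0.5879, -0.0323]]
-0.3282676203162763 [ 0.64238157 -0.15676294] resid [[0.0017, -0.0009], [0.0007, 0.0004], [-0.0009, -0.0003], [-0.0015, 0.0008]]
doorL [-0.12794591  0.10163234]
doorR [-0.13151957 -0.09953894]
urchin [-0.12590444 -0.16786329]
```

View pics/topc.png

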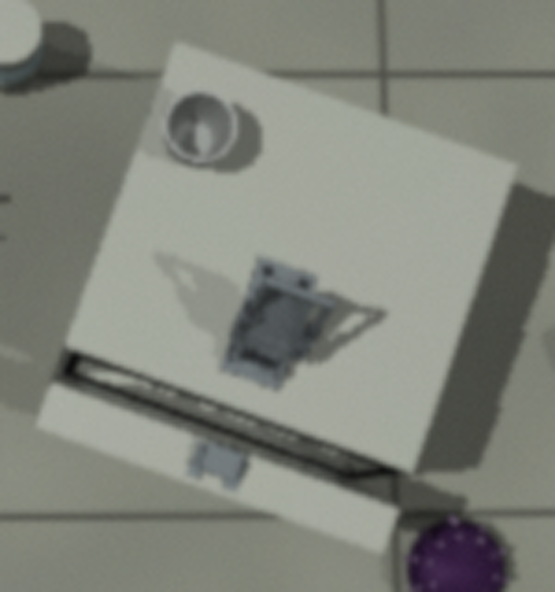

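View pics/scenec.png

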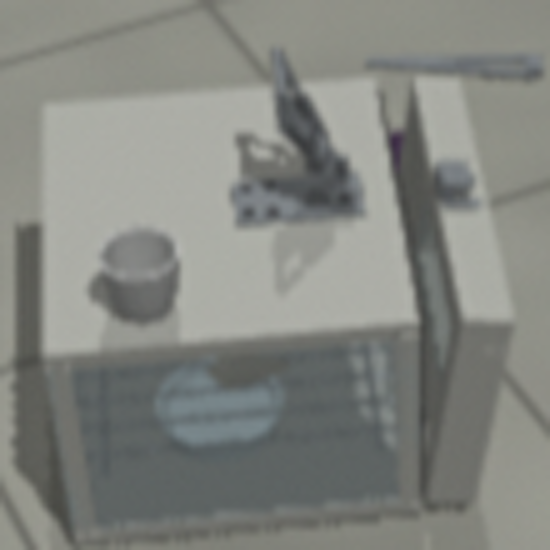

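The crops show the keeper at topc (218,462). The lever leans back towards +x, its upper end at scenec (280,55) and its base near (335,190). The crucible at topc (200,128) is well clear. Next I refine the pose with both cameras, estimate the lever and door angles, and start on the door.

Run:
```python
from h import *
from scipy.optimize import least_squares
c=manip.camera("top"); s=manip.camera("scene")
L=np.array([(90,100,140),(90,-100,140),(-90,-100,140),(-90,100,140)])/1000
ut=np.array([(178,42),(517,165),(415,470),(70,350)])/3.7+[280,110]
us=np.array([(50,357),(45,105),(378,80),(418,322)])/5+[200,135]
def Wd(p,L): return np.asarray(L)@R.from_euler('z',p[2]).as_matrix().T+[p[0],p[1],0]
f=lambda p:np.r_[(proj(c,Wd(p,L))-ut).ravel(),(proj(s,Wd(p,L))-us).ravel()]
r=least_squares(f,[.642,-.157,-.328],loss='soft_l1'); p=r.x; print(p,r.fun.round(1))
np.save("cab.npy",p)
Rz=R.from_euler('z',p[2]).as_matrix()
for n,uv in dict(tip=(280,50),piv=(335,190)).items():
    o,d=ray(s,np.array(uv)/5+[200,135]); o=Rz.T@(o-[p[0],p[1],0]); d=Rz.T@d
    print(n,(o-d*o[1]/d[1]).round(4))
for a in (.05,.1,.15,.2):  # door outer top edge predicted px in topc/scenec
    e=[[-.092-.026*np.cos(a)-.128*np.sin(a),y,.012+.128*np.cos(a)-.026*np.sin(a)] for y in(.1,-.1)]
    print(a,((proj(c,Wd(p,e))-[280,110])*3.7).round(),((proj(s,Wd(p,e))-[200,135])*5).round())
for th in (1.0,1.1,1.2,1.3):
    b=[-.062+.055*np.cos(th)-.005*np.sin(th),0,.151+.055*np.sin(th)+.005*np.cos(th)]
    g=th+np.pi-2.85; q=[-.062+.02*np.cos(th)-.0028*np.sin(th)+.0555*np.cos(g),0,.151+.02*np.sin(th)+.0028*np.cos(th)+.0555*np.sin(g)]
    print(th,((proj(s,Wd(p,[b,q]))-[200,135])*5).round().tolist(),((proj(c,Wd(p,[b,q]))-[280,110])*3.7).round().tolist())
for sg in (0,np.pi):
    o=(R.from_euler('z',p[2]+sg)*R.from_matrix(np.diag([1,-1,-1]))).as_rotvec()
    print(o,manip.solve_ik(Wd(p,[-.17,0,.16]),o))
```

```text
[ 0.64280497 -0.15641934 -0.35119798] [-1.  -0.   0.2 -0.2 -0.2  0.9 -1.4 -0.5 -0.9 -1.  -0.5 -1.  -0.6 -1.6
  0.9 -1.1]
tip [-0.0344  0.      0.2306]
piv [-0.058  -0.      0.1413]
0.05 [[ 43. 408.]
 [393. 534.]] [[493. 312.]
 [437.  69.]]
0.1 [[ 39. 419.]
 [389. 545.]] [[506. 314.]
 [449.  71.]]
0.15 [[ 35. 430.]
 [384. 555.]] [[519. 316.]
 [460.  73.]]
0.2 [[ 31. 441.]
 [379. 566.]] [[531. 318.]
 [471.  75.]]
1.0 [[287.0, 101.0], [289.0, 63.0]] [[291.0, 303.0], [298.0, 301.0]]
1.1 [[297.0, 96.0], [303.0, 58.0]] [[289.0, 312.0], [294.0, 314.0]]
1.2 [[308.0, 92.0], [319.0, 55.0]] [[286.0, 321.0], [290.0, 328.0]]
1.3 [[319.0, 89.0], [334.0, 52.0]] [[283.0, 331.0], [285.0, 342.0]]
[ 3.09328147 -0.54882979  0.        ] [-2.24119460e-01  3.72667082e-01  1.98412375e+00 -4.44089210e-16
  7.84801818e-01  1.69787485e+00]
[0.54882979 3.09328147 0.        ] [-2.24119460e-01  3.72667082e-01  1.98412375e+00 -4.44089210e-16
  7.84801818e-01 -1.44371781e+00]
```

Lever ≈0.95 rad with the loop folded; door ≈0.13 rad. Now I push the door.

```bash
cat >> h.py <<'E'
try: p=np.load("cab.npy"); Rz=R.from_euler('z',p[2]).as_matrix()
except Exception: pass
ORI=[0.54882979,3.09328147,0.]
def W(l): return Rz@np.array(l,float)+[p[0],p[1],0]
def loc(): return Rz.T@(manip.get_position()-[p[0],p[1],0])
def F(): return Rz.T@manip.get_contact_force()
E
python3 - <<'E'
from h import *
manip.command_gripper(0.0,20)
manip.move_to(W([-.175,0,.26]),ORI)
manip.servo_line(W([-.175,0,.135]),rate=.15)
f0=F(); print(manip.get_time(),loc().round(4),f0.round(2))
manip.servo_line(W([-.155,0,.135]),rate=.06)
x=-.155; log=[]
while x<-.112:
    x+=.001; manip.servo_line(W([x,0,.135]),rate=.03); f=F()-f0; log.append((round(x,4),round(f[0],1),round(f[2],1)))
    if f[0]<-12: break
print(log); print(manip.get_time(),loc().round(4))
E
```

```text
4.5167 [-0.1745  0.0002  0.1356] [-0.68 -0.59 -0.33]
[(-0.154, np.float64(1.0), np.float64(0.6)), (-0.153, np.float64(0.4), np.float64(-0.0)), (-0.152, np.float64(0.9), np.float64(0.7)), (-0.151, np.float64(0.2), np.float64(-0.1)), (-0.15, np.float64(0.4), np.float64(0.4)), (-0.149, np.float64(0.8), np.float64(0.3)), (-0.148, np.float64(0.8), np.float64(0.0)), (-0.147, np.float64(0.9), np.float64(-0.4)), (-0.146, np.float64(1.2), np.float64(-0.0)), (-0.145, np.float64(1.8), np.float64(-0.2)), (-0.144, np.float64(-1.9), np.float64(2.5)), (-0.143, np.float64(-4.0), np.float64(4.3)), (-0.142, np.float64(-4.9), np.float64(4.1)), (-0.141, np.float64(-3.8), np.float64(4.3)), (-0.14, np.float64(-3.8), np.float64(3.0)), (-0.139, np.float64(-3.5), np.float64(2.6)), (-0.138, np.float64(-3.3), np.float64(3.0)), (-0.137, np.float64(-3.3), np.float64(3.1)), (-0.136, np.float64(-3.3), np.float64(3.4)), (-0.135, np.float64(-3.1), np.float64(2.7)), (-0.134, np.float64(-3.8), np.float64(2.8)), (-0.133, np.float64(-3.2), np.float64(2.8)), (-0.132, np.float64(-2.7), np.float64(2.9)), (-0.131, np.float64(-3.8), np.float64(3.8)), (-0.13, np.float64(-2.8), np.float64(2.7)), (-0.129, np.float64(-2.7), np.float64(4.1)), (-0.128, np.float64(-2.4), np.float64(1.6)), (-0.127, np.float64(-1.8), np.float64(2.0)), (-0.126, np.float64(-4.6), np.float64(4.4)), (-0.125, np.float64(-7.3), np.float64(5.4)), (-0.124, np.float64(-10.7), np.float64(8.6)), (-0.123, np.float64(-13.7), np.float64(9.1))]
13.0 [-1.263e-01 -1.000e-04  1.345e-01]
```

The door is home: resistance rose sharply at about 14 N. Next I raise the lever to its stop from behind.

Run:
```python
from h import *
manip.servo_line(W([-.15,0,.135]),rate=.1)
manip.servo_line(W([-.15,0,.275]),rate=.25)
manip.servo_line(W([.02,0,.275]),rate=.25)
manip.servo_line(W([.02,0,.197]),rate=.15)
f0=F(); manip.servo_line(W([-.008,0,.197]),rate=.08)
x=-.008; log=[]
while x>-.06:
    x-=.0015; manip.servo_line(W([x,0,.197]),rate=.04); f=F()-f0; log.append((round(x,4),float(round(f[0],1)),float(round(f[2],1))))
    if f[0]>7: break
print(log); print(manip.get_time(),loc().round(4))
manip.hold(.3)
snap("scene","s2.png",(200,120,320,240),5)
```

```text
[(-0.0095, 0.0, 0.1), (-0.011, -0.3, -0.5), (-0.0125, 0.3, 0.1), (-0.014, 0.1, -0.5), (-0.0155, 0.6, -0.3), (-0.017, -0.8, 0.1), (-0.0185, 0.9, -0.5), (-0.02, 1.6, 1.3), (-0.0215, 1.8, 1.1), (-0.023, 0.4, 1.6), (-0.0245, 1.0, 0.6), (-0.026, 0.6, 0.3), (-0.0275, 1.1, 0.4), (-0.029, 0.7, 0.4), (-0.0305, -0.1, 1.0), (-0.032, 0.5, 1.6), (-0.0335, 0.6, -0.2), (-0.035, -0.1, 0.1), (-0.0365, -0.1, -0.0), (-0.038, 0.5, 0.1), (-0.0395, 2.2, 1.1), (-0.041, 6.8, -2.9), (-0.0425, 11.0, -6.7)]
21.875 [-0.0398  0.      0.1974]
```

View pics/s2.png

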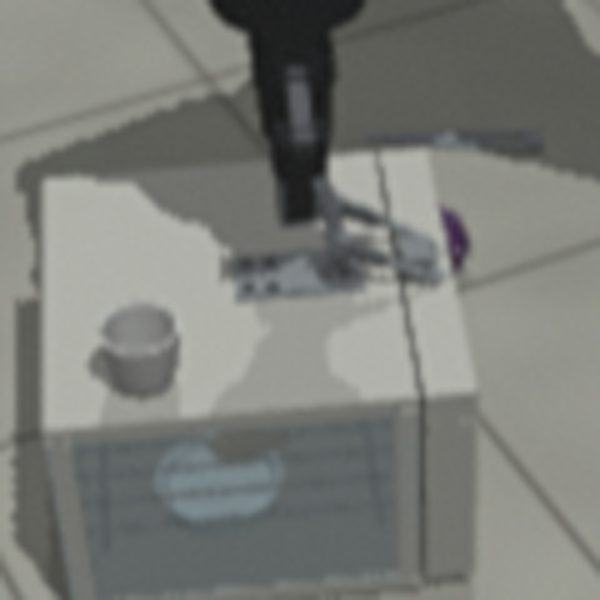

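The loop has swung over onto the door and the door gap is closed. The contact readings show the frame is 2.2 mm short in x, so I correct it, back off and check the bar's position numerically.

Run:
```python
from h import *
manip.servo_line(W([-.02,0,.197]),rate=.1)
manip.servo_line(W([-.02,0,.275]),rate=.25)
manip.servo_line(W([-.13,0,.275]),rate=.25)
q=p.copy(); q[:2]+=(Rz@[.0022,0,0])[:2]; np.save("cab.npy",q)
s=snap("scene","s3.png",(255,145,305,195),12)
c=manip.camera("top")
def w(l): return np.array(l)@Rz.T+[q[0],q[1],0]
for n,x,z in(("on door",-.1081,.1425),("on lip",-.1045,.1545),("pin",-.0606,.1712),("keeper lip end",-.1063,.152),("dooredge",-.118,.14)):
    P=w([[x,.0165,z],[x,-.0165,z]]); print(n,((proj(s,P)-[255,145])*12).round().tolist())
print(manip.get_time())
```

```text
on door [[378.0, 360.0], [357.0, 264.0]]
on lip [[360.0, 317.0], [340.0, 221.0]]
pin [[149.0, 273.0], [133.0, 177.0]]
keeper lip end [[369.0, 326.0], [348.0, 230.0]]
dooredge [[424.0, 365.0], [403.0, 269.0]]
23.75
```

View pics/s3.png

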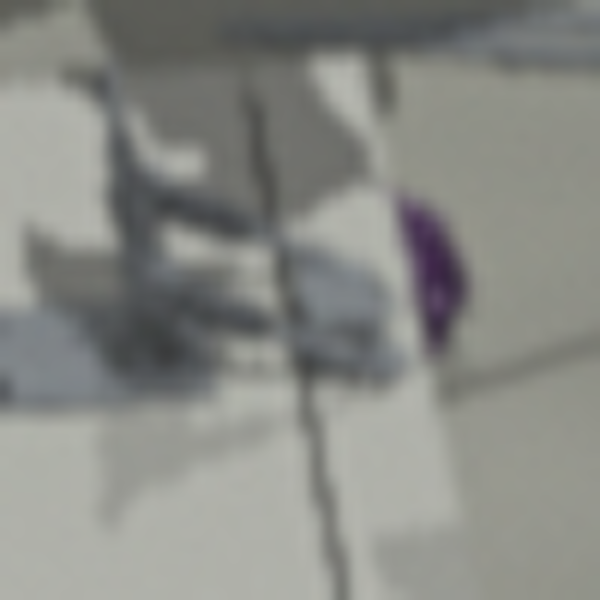

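The bar's near end at (390,370) matches the "on door, outside the lip" prediction (378,360), so it is ready to hook. Now I press the lever through its arc.

```bash
cat > press.py <<'E'
from h import *
S,H,TIP=.048,.0105,.022
def tcp(th,d):  # finger's lower +x corner on the upper face at S, pushed d into it
    u=np.array([np.cos(th),np.sin(th)]); n=np.array([-np.sin(th),np.cos(th)])
    c=np.array([-.062,.151])+S*u+(.005-d)*n
    return W([c[0]-H,0,c[1]+TIP])
E
python3 - <<'E'
from press import *
manip.servo_line(tcp(1.36,-.03),rate=.2)
f0=F(); manip.servo_line(tcp(1.36,-.003),rate=.1)
log=[]; pk=0
for th in np.r_[np.arange(1.34,.12,-.04),np.arange(.1,-.13,-.02)]:
    manip.servo_line(tcp(th,0),rate=.04); f=F()-f0; m=np.linalg.norm(f)
    l=loc(); log.append([round(float(v),3) for v in(th,f[0],f[2],l[0],l[2])])
    pk=max(pk,m)
    if m>16: print("STOP"); break
    if th<.1 and pk>6 and m<3: print("drop"); break
for r in log[::2]+log[-4:]: print(*r)
print(pk,manip.get_time())
snap("scene","s4.png",(200,120,320,240),5)
E
```

```text
drop
1.34 0.545 0.785 -0.067 0.221
1.26 -0.667 0.334 -0.062 0.22
1.18 -0.049 0.205 -0.059 0.219
1.1 0.195 0.439 -0.055 0.218
1.02 -0.407 0.156 -0.052 0.217
0.94 -1.194 1.348 -0.048 0.215
0.86 -4.643 4.615 -0.045 0.213
0.78 -4.436 5.894 -0.042 0.21
0.7 -5.491 7.732 -0.039 0.208
0.62 -5.35 8.693 -0.036 0.205
0.54 -6.017 8.237 -0.034 0.203
0.46 -4.63 7.899 -0.032 0.199
0.38 -3.54 7.427 -0.029 0.196
0.3 -3.547 7.276 -0.028 0.192
0.22 -2.147 5.48 -0.026 0.189
0.14 1.397 3.42 -0.025 0.185
0.08 -0.03 1.206 -0.025 0.181
0.18 0.592 3.548 -0.025 0.187
0.14 1.397 3.42 -0.025 0.185
0.1 0.048 2.007 -0.025 0.182
0.08 -0.03 1.206 -0.025 0.181
10.685482717889174 32.8667
```

View pics/s4.png

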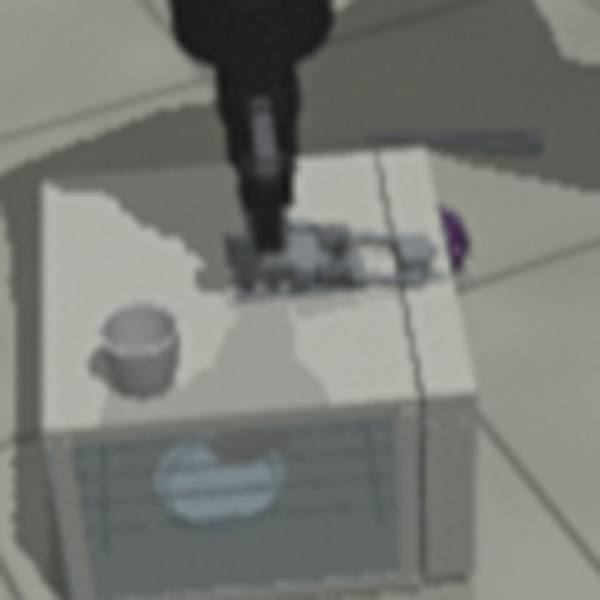

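The force profile is that of a hooked toggle, and the legs are taut to the keeper at (425,265). I continue down to the flat stop.

Run:
```python
from press import *
f0=None; log=[]; z=loc()[2]; x=loc()[0]
while z>.172:
    z-=.0007; manip.servo_line(W([x,0,z]),rate=.03); f=F(); log.append((round(z,4),round(float(loc()[2]),4),round(float(f[2]),1)))
    if f[2]>9: break
print(log)
manip.servo_line(W([x,0,.20]),rate=.1)
manip.servo_line(W([x-.03,0,.30]),rate=.25)
manip.servo_line(W([-.23,0,.32]),rate=.25)
s=snap("scene","s5.png",(225,135,305,195),10)
t=snap("top","t5.png",(270,100,450,270),3)
print(manip.get_time(),F())
for th in(0,.1,.2):
    e=[[-.062+.055*np.cos(th)-.005*np.sin(th),y,.151+.055*np.sin(th)+.005*np.cos(th)] for y in(.012,-.012)]
    print(th,((proj(s,[W(a) for a in e])-[225,135])*10).round().tolist())
print("seat",((proj(s,[W([-.102,y,.144]) for y in(.0165,-.0165)])-[225,135])*10).round().tolist())
```

```text
[(np.float64(0.1808), 0.1805, -0.1), (np.float64(0.1801), 0.1799, 0.2), (np.float64(0.1794), 0.1793, 0.4), (np.float64(0.1787), 0.1786, -0.8), (np.float64(0.178), 0.178, 0.6), (np.float64(0.1773), 0.1779, 3.6), (np.float64(0.1766), 0.1778, 10.5)]
36.5667 [-0.07542155 -0.05603051  0.8144726 ]
0 [[211.0, 383.0], [205.0, 324.0]]
0.1 [[213.0, 366.0], [206.0, 307.0]]
0.2 [[217.0, 348.0], [210.0, 289.0]]
seat [[591.0, 398.0], [574.0, 318.0]]
```

View pics/s5.png

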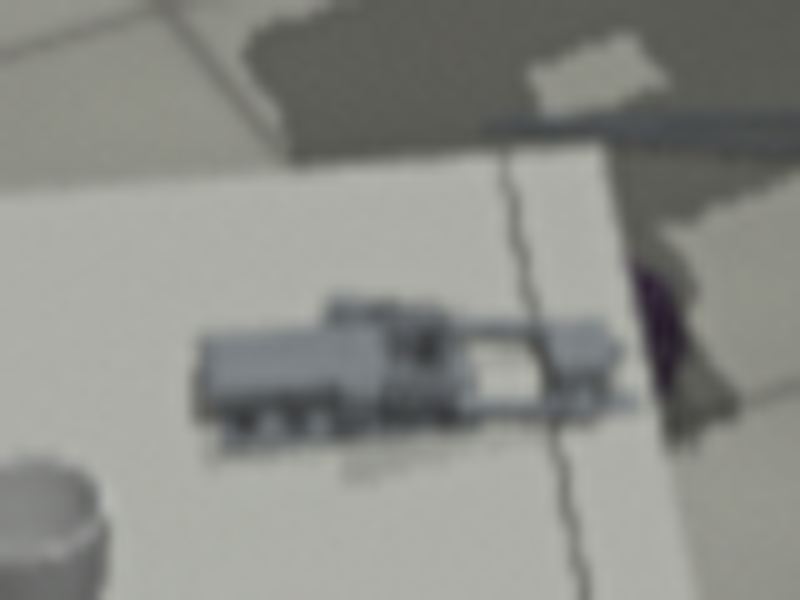

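View pics/t5.png

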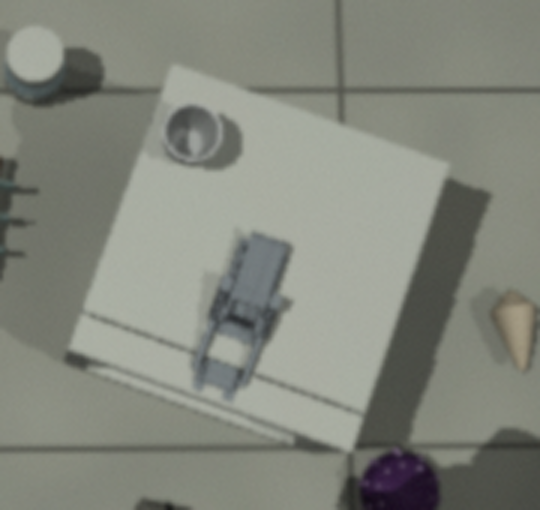

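The lever lies flat, with its end at (205,335)–(205,400). The bar is under the keeper lip near (595,395), the door seam is closed, and nothing else has moved. The hand is clear.

```bash
python3 -c "
from rig import manip
print(manip.sign_off())"
```

```text
the job is handed in; nothing more can be done
None
```

The cabinet is shut: the door is home, the bar is caught behind the keeper and the lever lies flat past dead centre, with the highest push about 16 N, the hand clear and the job handed in at about 37 s.

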